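# Unlock the bench lamp and hold its mast up at the second stop

### The arm

A 6-joint arm with a two-finger parallel gripper is mounted at the origin on a cart in front of the work surface, level with it; the furniture and walls round the work are solid. World frame = base frame: x ahead of the robot, y to its left, z up, the work surface at z = 0. Lengths are in mm, angles in rad, forces in N, time in s.
With the tool pointing down it reaches from about 350 to 775 mm from the base axis. Payload 7.3 kg.
Tool frame: the origin (TCP) lies at the very end of the fingers, on their centre line; the grasp point (between the pads) lies 19 mm behind it; z points along the fingers, y is the line along which they close (so a half turn about z gives the same grasp; the last joint's range is limited). The gripper opens to 92 mm and grips with 3 to 60 N. Pads are 19 mm wide; open, the fingers measure 130 mm over their backs; the gripper's body (75 mm by 190 mm) begins 47 mm behind the grasp point.
Start: joints at [1.019, 0.342, 1.524, -0, 1.275, -0.146], TCP at [207.234, 482.389, 226.741] pointing down, gripper open.
Joint ranges: [-2.53, 2.53], [-0.77, 2.02], [0.04, 2.7], [-1, 4.14], [0.28, 2.66], [-3.11, 3.11]. Speed limits (rad/s): [2.57, 2.57, 3.14, 3.14, 3.14, 3.14].

### API

Orientations are given as [roll, pitch, yaw] about the fixed x, y, z axes, in that order (R = Rz(yaw) Ry(pitch) Rx(roll)).
In Python, from plant import * gives the robot as it stands.
- The arm moves only by the tool arm_command, never from a script. Its arguments are lists of equal length, an entry for each row: "gripper": the finger opening in mm, from 0 to 91.8; "dp": the shift along the tool's x, y, z in units of 25 mm (1.0 is 25 mm), a list of three; "twist": the turn about the tool's z in units of 5 degrees (1.0 is 5 degrees). A call has exactly 5 rows; each row shifts and turns the commanded pose from where the row before left it, along the tool's axes as they then stand; what a row does not reach is not made up. A row lasts 1/8 s, in which the tool goes at most 62.5 mm and 10.7 degrees, less where a joint would pass 70% of its speed; a pose out of reach is approached as far as the arm can. A call is refused whole if a number of a shift passes 1 or a number of a turn 1, either way. A call with a gripper value outside its range is refused whole. The fingers move at their own pace and stop on an object; the grip force is fixed at half the most. Time passes only in rows, so rows that do not move let the fingers close, or fill a call up. It gives the time, the measured TCP pose, the force, the opening and the grip force at its end, in the units of the state.
- get_obs(): the state, without advancing time (a new reading comes with each control period).
- capture(name): name is "side" or "top"; returns the picture (400x640x3 uint8, red, green, blue); there is no depth.
- get_calibration(name): a dict with "mtx" (3x3 intrinsics, pixels), "position" and "attitude" of the camera in the world. Camera axes: x right, y down, z forward; pixel columns grow to the right and rows downward; lengths in mm; the calibration is good to about 2 mm. A picture is of the moment at which its call begins. get_calibration takes no time and is no camera call.
- close_job(): hands the job in; it is judged then, once.
The state is a dict: "time": time; "joint_positions": joint angles; "dq": joint speeds; "tau": joint torques, N m; "tool_pos": TCP position; "tcp_rot": TCP orientation; "contact_force": force on the tool from outside, world axes, zero at the start; "moment": the same for the moment, N m; "grip_width": finger opening in mm; "finger_force": force on a finger pad.
Only numpy, scipy, OpenCV 4.12 (cv2) and the standard library are available. Lean on these libraries where they do the work, as an engineer would, in place of code of your own. Each camera call takes 0.05 s, during which the arm holds its last target. There are 200 camera calls.

### The job

Raise the bench work lamp for me: turn its locking key anticlockwise until it stops, lift it straight out, and put it in the steel parts dish. Then squeeze the button in the lamp's handle, pull the mast up past the first stop as far as it goes to the second, and finish while still holding it up there. Leave the roll of tape, the white oil bottle and the brake pad where they are.

Things in the scene. Friction and masses are not known exactly. Their poses are not given: they have to be found in the camera images.
- work_lamp: Bench work lamp, bolted down (fixed). Origin: underside of its dark steel base plate (120 x 200 x 10 mm) on the mast's axis; z up. Grey upright mast tube 30 wide, 120 high at the origin. Aluminium lock housing (50 x 44, top at height 120) at y = +80. Light bar 36 wide, top at height 133, from the mast to y = -163. Handle on top of the mast with its button on the -x side.
- lock_slot (a point): Centre of the slot in the lock housing's top (lamp frame: 0, 80, 120 mm). The slot is 33 long along the lamp's x, 12 wide; the key's cross-bar passes it only with the key's x axis parallel to the lamp's x within about 0.15 rad. Turned anticlockwise, the key meets stops there, at most about 0.15 rad beyond the line; then it lifts straight out (45 mm clears all).
- lock_key: Loose locking key, about 70 g, upright in the lock housing. Origin: centre of the underside of its cross-bar, at height 105.5 in the lamp's frame; z up the shank. Steel cross-bar 28 along x, 7 x 7; shank 9 across; black bar head 44 along x, 14 along y, at heights 24.5 to 54.5: grip it across the 14 mm. At first its x is turned 0.9 to 1.3 rad clockwise (from above) from the lamp's x.
- key_mid (a point): Point on the lock key's shank axis, 27 mm above its origin, halfway up its length. While the key is in place its head lies over a steel ear of the mast, so the mast cannot rise.
- lamp_mast (a joint): Height of the lamp's inner mast in m: 0 down, 0.035 first stop (it goes no further unless the button is pressed in), 0.09 second stop (end of travel). The moving mast with light bar weighs about 0.45 kg, has about 1 N of friction and sinks when let go.
- mast_grip (a point): Point to hold on the mast axis, in the black handle; height 160 mm in the lamp's frame with the mast down. The handle reaches 20 above and 26 below it, 36 wide along the lamp's y. Along the lamp's x: fixed back at +16, button face at -19 (-13 pressed in). Pinched along the lamp's x, one grip presses the button and holds the mast; light bar and ear lie from 26 below.
- lamp_button (a joint): Travel of the grey spring button in the handle in m: 0 out, 0.006 fully in (about 7 N). It moves to the lamp's +x when pressed, and frees the first stop from 0.004 on. Pressed by squeezing the handle.
- button_face (a point): Centre of the button's outer face (26 wide, 38 high), on the lamp's -x side of the handle.
- parts_dish: Loose round steel dish, 136 across, 22 high, a few small bolts fixed in its floor. Origin: centre of its underside. It and the roll of tape may have changed places.
- tape_roll: Bystander: loose roll of tape lying flat, 104 across, 24 high. Origin: centre of its underside.
- oiler_white: Bystander: loose white oil bottle, upright, 43 across, 142 high. Origin: centre of its underside.
- brake_pad_a: Bystander: loose black brake pad, 30 x 52 x 12, on the bench. Origin: centre of its underside.
Things that resemble listed ones, but are neither listed nor needed, are in the scene too. Leave any pink look-alike of the lock_key alone.

How it is judged (in metres and radians):
On the way, in this order (a step that is already met when the one before it is completed fails the run):
1. the key is turned and lifted clear out of the lock, the mast still down (z of lock_key in the frame of work_lamp above 0.14 m and value of joint lamp_mast below 0.01 m), for 0.1 s.
2. the key lies in the dish, let go, the mast still down (horizontal distance between key_mid and parts_dish below 0.064 m and height (world z) of key_mid below 0.05 m and contact force between the fingers and lock_key below 0.2 N and linear speed of lock_key below 0.05 m/s and value of joint lamp_mast below 0.01 m), for 0.2 s.
3. with the button pressed, the mast is pulled past the first stop (value of joint lamp_button above 0.0035 m and value of joint lamp_mast above 0.05 m and contact force between the fingers and lamp_mast above 1 N), for 0.1 s.
At the end, for the whole second after the job is handed in: The fingers hold the mast (contact over 1 N) within 6 mm of its second stop (above 0.084 of 0.09) through the last second; the key's mid point lies within 64 mm of the dish's centre, below 50 mm, at rest, untouched, the dish upright (value of joint lamp_mast above 0.084 m and contact force between the fingers and lamp_mast above 1 N and contact force between lock_key and lamp_mast below 0.2 N and horizontal distance between key_mid and parts_dish below 0.064 m and height (world z) of key_mid below 0.05 m and linear speed of lock_key below 0.03 m/s and contact force between the arm and lock_key below 0.2 N and angle between parts_dish's own z axis and vertical below 0.2 rad); the arm keeps its last pose, push and grip.
It fails at once if the roll of tape, the oil bottle or the brake pad is moved by more than 30 mm or the bottle tipped (distance of any of tape_roll, oiler_white, brake_pad_a from where it was at the start of the episode above 0.03 m or angle between oiler_white's own z axis and vertical above 0.5 rad).
It also fails if it takes over 54 s, if anything falls off the work surface, if the arm or the gripper's body presses on something with over 40 N, if the wrist force passes 120 N, or if a joint passes its speed limit or range.

## Working session

There is one attempt and no reset: what is moved stays moved. The work goes in short steps, Python scripts to look and compute and a tool call to move; the robot and the scene stay as the last step left them, time stands still between calls to the robot, and variables do not carry over. Pictures are saved under pics/ and viewed, at most 10 in all, crops included, and the job is handed in when it is done.

Besides the shell and the picture viewer there is one more tool, called after "Call:" in YAML: its name, and indented under it one key for each argument. arm_command: Moves the arm, as the interface text tells. Its arguments: {"type":"object","properties":{"gripper":{"type":"array"},"dp":{"type":"array"},"twist":{"type":"array"}},"required":["gripper","dp","twist"]}

```bash
ls; mkdir -p pics; python3 - <<'E'
from plant import *
import cv2
for n in ("side","top"):
    im=capture(n); cv2.imwrite(f"pics/{n}0.png",im[:,:,::-1]); c=get_calibration(n); print(n,c)
o=get_obs(); print(o)
E
```

```text
pics
side {'mtx': array([[473.28086179,   0.        , 322.02792665],
       [  0.        , 473.28086179, 195.02724758],
       [  0.        ,   0.        ,   1.        ]]), 'position': array([  19.75201268, -868.19821434,  575.80641468]), 'attitude': array([-2.00307469,  0.01778277, -0.45960103])}
top {'mtx': array([[410.24499474,   0.        , 312.13851119],
       [  0.        , 410.24499474, 200.8793758 ],
       [  0.        ,   0.        ,   1.        ]]), 'position': array([324.68943172,  -9.45515464, 993.92580437]), 'attitude': array([-2.96846576,  0.06696309, -1.58674831])}
{'time': 0.1, 'joint_positions': array([ 1.01901374e+00,  3.42679768e-01,  1.52489898e+00,  1.31864819e-05,
        1.27537456e+00, -1.46015537e-01]), 'dq': array([ 1.55240931e-03,  6.31906917e-05, -2.66753177e-03, -9.96207058e-04,
        3.32969217e-04,  1.74973994e-04]), 'tau': array([ 1.17082462e-03, -4.32004809e+01, -2.44694871e+01,  7.18906475e-02,
        5.26974583e-02, -3.44752920e-07]), 'tool_pos': array([207.03084145, 482.08081742, 226.10843709]), 'tcp_rot': array([-3.14024832e+00, -2.10446575e-04,  2.73582161e+00]), 'contact_force': array([-0.03723961, -0.10615485, -0.72636064]), 'moment': array([ 0.0554687 , -0.01458019, -0.03251659]), 'finger_force': 0.0, 'grip_width': 92.06032774968362}
```

View pics/top0.png

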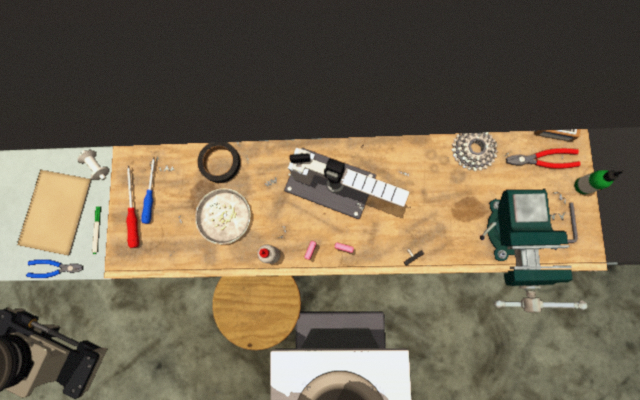

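View pics/side0.png

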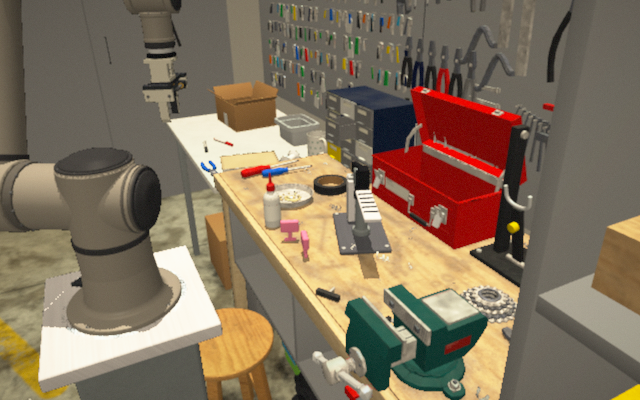

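The top view shows the lamp's mast near (335,172), with its housing and the black key head near (300,158). The dish is near (223,216), the tape at (218,162), the white bottle at (267,255) and the brake pad at (413,257). Pink look-alikes are at (310,250) and (344,248). I'll zoom in on the lamp.

```bash
cat > h.py <<'E'
import numpy as np, cv2
from scipy.spatial.transform import Rotation as R
from plant import *
def ray(n,uv):
    c=get_calibration(n); d=np.linalg.inv(c["mtx"])@[uv[0],uv[1],1]
    return c["position"], R.from_euler("xyz",c["attitude"]).as_matrix()@d
def onz(n,uv,z):
    p,d=ray(n,uv); return p+d*(z-p[2])/d[2]
def proj(n,P):
    c=get_calibration(n); q=c["mtx"]@(R.from_euler("xyz",c["attitude"]).as_matrix().T@(np.asarray(P,float)-c["position"])); return q[:2]/q[2]
E
python3 - <<'E'
from h import *
a=cv2.imread("pics/top0.png")[130:230,270:415]
b=cv2.imread("pics/side0.png")[150:260,320:400]
a=cv2.resize(a,None,fx=5.5,fy=5.5,interpolation=cv2.INTER_CUBIC)
cv2.imwrite("pics/ct.png",a)
print(onz("top",(223,216),11),onz("top",(218,162),12),onz("top",(300,158),160))
E
```

```text
[466.33940795 273.86042703  11.        ] [603.68981433 289.39717878  12.        ] [564.31922945  68.34106044 160.        ]
```

View pics/ct.png

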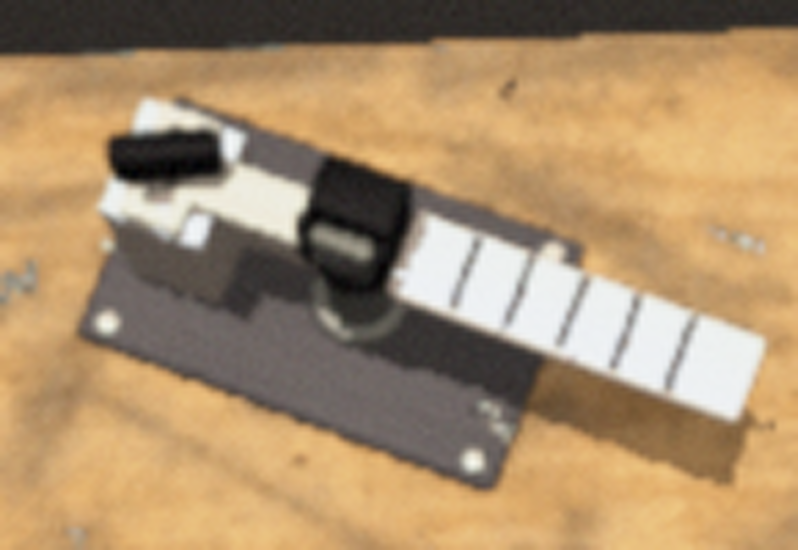

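```bash
python3 - <<'E'
from h import *
f=lambda p,z: onz("top",(p[0]/5.5+270-.4,p[1]/5.5+130-.4),z)
c=[f(p,10) for p in [(82,332),(490,487),(582,245),(180,98)]]
o=np.mean(c,0)
v=[c[0]-c[1],c[3]-c[2]]; w=[c[3]-c[0],c[2]-c[1]]
print(o,[np.linalg.norm(x) for x in v+w],[np.degrees(np.arctan2(x[1],x[0])) for x in v+w])
b=[f(p,133) for p in [(430,210),(765,340),(738,420),(390,290)]]
e=(b[1]+b[2])/2; d=[b[0]-b[1],b[3]-b[2]]
print(e,[np.degrees(np.arctan2(x[1],x[0])) for x in d])
s=(v[0]+v[1]); s/=np.linalg.norm(s); print("mast from bar end",e+163*s, "slot", o+80*s)
im=cv2.imread("pics/top0.png"); g=cv2.cvtColor(im,cv2.COLOR_BGR2GRAY)
m=(g<60).astype(np.uint8); m[:148]=0;m[168:]=0;m[:,:286]=0;m[:,313:]=0
n,l,st,ce=cv2.connectedComponentsWithStats(m); i=1+st[1:,4].argmax(); print(st[i],ce[i])
r=cv2.minAreaRect(np.argwhere(l==i)[:,::-1].astype(np.float32)); print(r,onz("top",r[0],150))
q=cv2.boxPoints(r); print([onz("top",x,155)[:2].round() for x in q])
# dish & tape
hsv=cv2.cvtColor(im,cv2.COLOR_BGR2HSV)
gray=((hsv[...,1]<70)&(hsv[...,2]>60)).astype(np.uint8); gray[:, :190]=0; gray[:,255:]=0; gray[:185]=0; gray[245:]=0
gray=cv2.morphologyEx(gray,cv2.MORPH_CLOSE,np.ones((7,7)))
n,l,st,ce=cv2.connectedComponentsWithStats(gray); i=1+st[1:,4].argmax(); print("dish",st[i],onz("top",(st[i][0]+st[i][2]/2-.5,st[i][1]+st[i][3]/2-.5),18))
E
```

```text
[543.76160955   9.47162954  10.        ] [np.float64(194.0372518234353), np.float64(193.24107161484488), np.float64(116.42496009239483), np.float64(116.0793060253198)] [np.float64(67.45057117088996), np.float64(67.34876775425916), np.float64(-22.911056740949316), np.float64(-22.51899267745909)]
[ 475.71378986 -152.61594293  133.        ] [np.float64(66.26267440439536), np.float64(67.29416026731494)]
mast from bar end [538.35452074  -2.1329245  133.        ] slot [574.50552655  83.3283257   10.        ]
[290 154  20   9 153] [299.64052288 158.07189542]
((299.5, 158.0), (8.0, 19.0), 90.0) [567.23028693  70.34637569 150.        ]
[array([575.,  90.]), array([574.,  50.]), array([556.,  50.]), array([558.,  90.])]
dish [ 196  189   54   55 2397] [465.36182805 273.08391205  18.        ]
```

The base, light bar and key head agree. The lamp's x axis lies at −22.7°, the mast at about (538,−2), and the slot and key at about (568,71). The key's x axis points to about −88°. I'll fly over to the key and then turn to yaw ≈ 92°.

Call:
arm_command:
  gripper: [91,91,91,91,91]
  dp:
    - [-0.99,-0.47,0]
    - [-0.99,-0.47,0]
    - [-0.99,-0.47,0]
    - [-0.99,-0.47,0]
    - [-0.99,-0.47,0]
  twist: [0,0,0,0,0]

```text
time: 0.72
tool_pos: [298.1, 378.7, 226.4]
tcp_rot: [-3.141, -0.0, 2.736]
contact_force: [-0.1, 0.3, 0.4]
grip_width: 91.0
finger_force: 0.0
```

Call:
arm_command:
  gripper: [91,91,91,91,91]
  dp:
    - [-0.99,-0.47,0]
    - [-0.99,-0.47,0]
    - [-0.99,-0.47,0]
    - [-0.99,-0.47,0]
    - [-0.99,-0.47,0]
  twist: [0,0,0,0,0]

```text
time: 1.35
tool_pos: [388.6, 275.9, 226.4]
tcp_rot: [-3.141, -0.0, 2.736]
contact_force: [0.3, -0.1, -0.0]
grip_width: 90.8
finger_force: 0.0
```

Call:
arm_command:
  gripper: [91,91,91,91,91]
  dp:
    - [-0.99,-0.47,0]
    - [-0.99,-0.47,0]
    - [-0.99,-0.47,0]
    - [-0.99,-0.47,0]
    - [-0.99,-0.47,0]
  twist: [0,0,0,0,0]

```text
time: 1.98
tool_pos: [479.1, 173.1, 226.4]
tcp_rot: [-3.141, -0.001, 2.736]
contact_force: [0.7, -0.1, 0.3]
grip_width: 91.2
finger_force: 0.0
```

Call:
arm_command:
  gripper: [91,91,91,91,91]
  dp:
    - [-0.8,-0.47,0]
    - [-0.8,-0.47,0]
    - [-0.8,-0.47,0]
    - [-0.8,-0.4,0]
    - [0,0,0]
  twist: [0,0,0,0,0]

```text
time: 2.6
tool_pos: [535.1, 99.6, 226.3]
tcp_rot: [-3.141, -0.0, 2.734]
contact_force: [0.3, 0.5, 0.1]
grip_width: 91.1
finger_force: 0.0
```

Call:
arm_command:
  gripper: [91,91,91,91,91]
  dp:
    - [0,0,0]
    - [0,0,0]
    - [0,0,0]
    - [0,0,0]
    - [0,0,0]
  twist: [1,1,1,1,1]

```text
time: 3.22
tool_pos: [533.9, 101.4, 226.6]
tcp_rot: [-3.141, -0.001, 2.297]
contact_force: [-0.2, -0.8, 0.3]
grip_width: 90.8
finger_force: 0.0
```

Call:
arm_command:
  gripper: [91,91,91,91,91]
  dp:
    - [0,0,0]
    - [0,0,0]
    - [0,0,0]
    - [0,0,0]
    - [0,0,0]
  twist: [1,1,1,1,1]

```text
time: 3.85
tool_pos: [533.9, 101.4, 226.6]
tcp_rot: [-3.141, -0.001, 1.861]
contact_force: [0.2, -0.6, -0.2]
grip_width: 90.9
finger_force: 0.0
```

Call:
arm_command:
  gripper: [60,60,60,60,60]
  dp:
    - [0,0,0]
    - [0,0,0]
    - [0,0,0]
    - [0,0,0]
    - [0,0,0]
  twist: [1,1,1,0,0]

```text
time: 4.47
tool_pos: [534.2, 101.1, 226.7]
tcp_rot: [-3.141, -0.0, 1.603]
contact_force: [0.3, 0.1, 0.0]
grip_width: 60.4
finger_force: 0.0
```

```bash
python3 - <<'E'
from h import *
im=capture("side"); cv2.imwrite("pics/s1f.png",im[:,:,::-1])
im=im[:,:,::-1].copy()
for P in [(568,71,160),(568,71,120),(538,-2,180),(475.7,-152.6,133),tuple(get_obs()["tool_pos"])]: print(P,proj("side",P))
c=im[130:260,300:420]; cv2.imwrite("pics/s1.png",cv2.resize(c,None,fx=4.5,fy=4.5,interpolation=cv2.INTER_CUBIC))
E
```

```text
(568, 71, 160) [355.5685167 163.0741501]
(568, 71, 120) [355.37682046 178.15063361]
(538, -2, 180) [360.30715661 167.17293579]
(475.7, -152.6, 133) [371.33780408 218.48335825]
(np.float64(534.2428175004162), np.float64(100.99555865992643), np.float64(226.7161944812976)) [337.51983329 135.72438155]
```

View pics/s1.png

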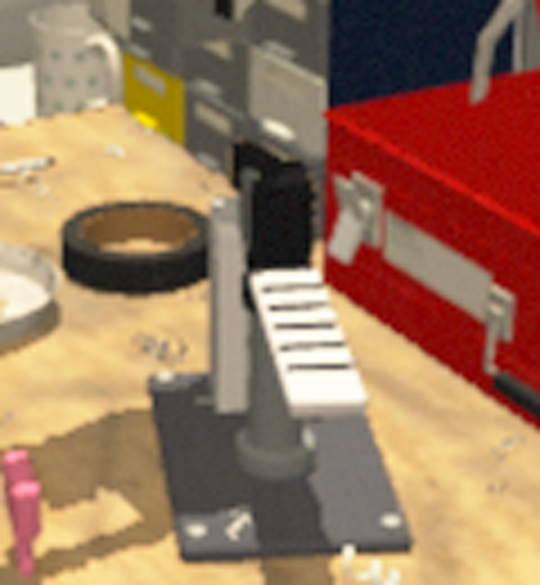

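View pics/s1f.png

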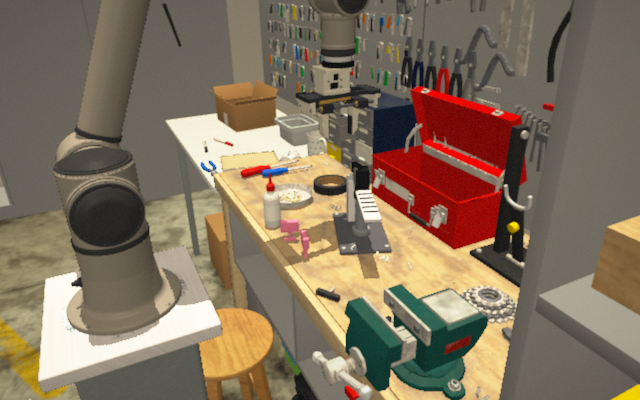

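Call:
arm_command:
  gripper: [50,50,50,50,50]
  dp:
    - [-0.64,0.68,0]
    - [-0.64,0.68,0]
    - [0,0,0.6]
    - [0,0,0.6]
    - [0,0,0.4]
  twist: [0,0,0,0,0]

```text
time: 5.15
tool_pos: [568.2, 70.4, 185.1]
tcp_rot: [-3.139, -0.0, 1.602]
contact_force: [-0.8, 0.5, 0.1]
grip_width: 49.6
finger_force: 0.0
```

```bash
python3 - <<'E'
from h import *
print(get_obs()["tool_pos"])
for n,(a,b,c,d),f in (("top",(130,200,270,370),4),("side",(100,200,300,400),4)):
    im=capture(n)[:,:,::-1][a:b,c:d]; cv2.imwrite(f"pics/{n}2.png",cv2.resize(im,None,fx=4,fy=4,interpolation=cv2.INTER_CUBIC))
a=cv2.imread("pics/top2.png");b=cv2.imread("pics/side2.png")
a=cv2.copyMakeBorder(a,0,b.shape[0]-a.shape[0],0,0,cv2.BORDER_CONSTANT)
cv2.imwrite("pics/c2.png",np.hstack([a,b]))
for P in [get_obs()["tool_pos"],(568,71,160)]: print(proj("top",P),proj("side",P))
E
```

```text
[568.15937226  70.39051401 185.07707351]
[297.85913875 152.87224308] [355.89053041 153.4657744 ]
[298.72819062 156.35877941] [355.5685167 163.0741501]
```

View pics/c2.png

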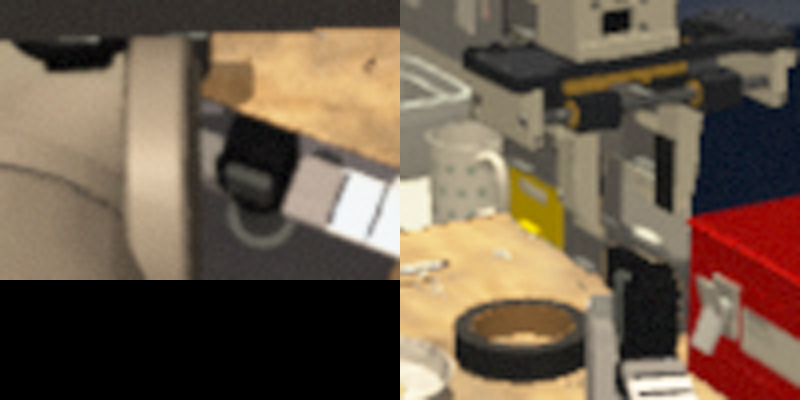

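The side view shows the fingers straddling the key head at about (357,162). I'll go down and close gently.

Call:
arm_command:
  gripper: [50,50,50,40,30]
  dp:
    - [0,0,0.6]
    - [0,0,0.6]
    - [0,0,0.6]
    - [0,0,0.12]
    - [0,0,0]
  twist: [0,0,0,0,0]

```text
time: 5.88
tool_pos: [569.4, 69.8, 138.5]
tcp_rot: [-3.141, -0.0, 1.601]
contact_force: [0.5, -0.5, 0.1]
grip_width: 34.4
finger_force: 0.0
```

Call:
arm_command:
  gripper: [24,22,20,18,17]
  dp:
    - [0,0,0]
    - [0,0,0]
    - [0,0,0]
    - [0,0,0]
    - [0,0,0]
  twist: [0,0,0,0,0]

```text
time: 6.5
tool_pos: [569.4, 69.8, 138.8]
tcp_rot: [3.141, -0.0, 1.601]
contact_force: [-1.0, -0.2, -1.2]
grip_width: 17.2
finger_force: 0.0
```

Call:
arm_command:
  gripper: [16,15,14,12,12]
  dp:
    - [0,0,0]
    - [0,0,0]
    - [0,0,0]
    - [0,0,0]
    - [0,0,0]
  twist: [0,0,0,0,0]

```text
time: 7.12
tool_pos: [569.4, 69.8, 138.7]
tcp_rot: [3.141, -0.0, 1.601]
contact_force: [1.2, -0.8, -0.5]
grip_width: 14.1
finger_force: 30.0
```

```bash
python3 - <<'E'
from plant import *
o=get_obs(); print(o["moment"],o["contact_force"],o["grip_width"],o["finger_force"])
E
```

```text
[-0.12951719 -0.0500398   0.00560086] [ 1.194256   -0.83943348 -0.54833395] 14.104790688524552 29.989602863788605
```

Call:
arm_command:
  gripper: [10,10,10,10,10]
  dp:
    - [0,0,0]
    - [0,0,0]
    - [0,0,0]
    - [0,0,0]
    - [0,0,0]
  twist: [-1,-1,-1,-1,-1]

```text
time: 7.75
tool_pos: [569.1, 69.8, 138.7]
tcp_rot: [-3.141, -0.0, 2.041]
contact_force: [-0.6, -0.3, -0.1]
grip_width: 13.9
finger_force: 30.0
```

```bash
python3 - <<'E'
from plant import *
o=get_obs(); print(o["moment"],o["contact_force"],o["grip_width"],o["finger_force"])
E
```

```text
[-0.07613583  0.09747877 -0.06561851] [-0.56407732 -0.33134649 -0.08443829] 13.930749976268784 29.991367757320404
```

Call:
arm_command:
  gripper: [10,10,10,10,10]
  dp:
    - [0,0,0]
    - [0,0,0]
    - [0,0,0]
    - [0,0,0]
    - [0,0,0]
  twist: [-1,-1,-1,-1,-1]

```text
time: 8.38
tool_pos: [569.2, 69.7, 138.7]
tcp_rot: [-3.141, -0.0, 2.477]
contact_force: [-0.2, 0.3, 0.3]
grip_width: 13.9
finger_force: 30.0
```

Call:
arm_command:
  gripper: [10,10,10,10,10]
  dp:
    - [0,0,0]
    - [0,0,0]
    - [0,0,0]
    - [0,0,0]
    - [0,0,0]
  twist: [-1,-1,-0.5,0,0]

```text
time: 9.0
tool_pos: [569.2, 70.0, 138.7]
tcp_rot: [3.141, -0.001, 2.691]
contact_force: [-0.9, 0.4, 1.6]
grip_width: 13.6
finger_force: 30.0
```

```bash
python3 - <<'E'
from plant import *
o=get_obs(); print(o["moment"],o["contact_force"],o["grip_width"],o["finger_force"])
E
```

```text
[ 0.26116196  0.24674045 -0.01292483] [-0.90482641  0.41879489  1.64704442] 13.58641297094157 29.99075174331665
```

Call:
arm_command:
  gripper: [10,10,10,10,10]
  dp:
    - [0,0,0]
    - [0,0,0]
    - [0,0,0]
    - [0,0,0]
    - [0,0,0]
  twist: [-0.4,-0.4,-0.2,0,0]

```text
time: 9.62
tool_pos: [569.3, 70.4, 138.7]
tcp_rot: [3.141, -0.001, 2.78]
contact_force: [-1.2, 5.7, 1.9]
grip_width: 13.8
finger_force: 30.0
```

```bash
python3 - <<'E'
from plant import *
o=get_obs(); print(o["moment"],o["contact_force"],o["grip_width"],o["finger_force"])
E
```

```text
[ 1.05920057  0.28129616 -0.04178933] [-1.1869644   5.70274938  1.86985845] 13.834366670241561 29.999932944774628
```

Call:
arm_command:
  gripper: [10,10,10,10,10]
  dp:
    - [0,0,0]
    - [0,0,0]
    - [0,0,0]
    - [0,0,0]
    - [0,0,0]
  twist: [-0.4,-0.2,0,0,0]

```text
time: 10.25
tool_pos: [569.3, 70.8, 138.7]
tcp_rot: [3.14, -0.001, 2.832]
contact_force: [-1.1, 7.2, 0.3]
grip_width: 13.6
finger_force: 30.0
```

```bash
python3 - <<'E'
from plant import *
o=get_obs(); print(o["moment"],o["contact_force"],o["grip_width"],o["finger_force"])
E
```

```text
[ 1.29689836  0.25104285 -0.06715811] [-1.11632967  7.21164937  0.32208476] 13.588141045459736 30.00907212495804
```

The side force rising with the turn shows the key has met its stop. I'll back off slightly and lift gently.

Call:
arm_command:
  gripper: [10,10,10,10,10]
  dp:
    - [0,0,0]
    - [0,0,-0.15]
    - [0,0,-0.15]
    - [0,0,-0.15]
    - [0,0,0]
  twist: [0.4,0,0,0,0]

```text
time: 10.88
tool_pos: [569.7, 69.7, 150.4]
tcp_rot: [3.141, 0.001, 2.797]
contact_force: [-0.0, 2.4, 0.4]
grip_width: 13.7
finger_force: 30.0
```

```bash
python3 - <<'E'
from plant import *
o=get_obs(); print(o["moment"],o["contact_force"],o["grip_width"],o["finger_force"])
E
```

```text
[ 0.60607442 -0.12194044  0.03579767] [-0.00422197  2.39084703  0.38318225] 13.747161389096746 29.99156802892685
```

Call:
arm_command:
  gripper: [10,10,10,10,10]
  dp:
    - [0,0,-0.4]
    - [0,0,-0.4]
    - [0,0,-0.4]
    - [0,0,-0.4]
    - [0,0,-0.4]
  twist: [0,0,0,0,0]

```text
time: 11.5
tool_pos: [569.4, 69.7, 200.8]
tcp_rot: [3.142, 0.0, 2.797]
contact_force: [0.9, 0.0, -0.0]
grip_width: 13.9
finger_force: 30.0
```

Call:
arm_command:
  gripper: [10,10,10,10,10]
  dp:
    - [0,0,-0.4]
    - [0,0,-0.2]
    - [0,0,0]
    - [0,0,0]
    - [0,0,0]
  twist: [0,0,0,0,0]

```text
time: 12.12
tool_pos: [569.2, 69.8, 214.5]
tcp_rot: [-3.141, -0.001, 2.797]
contact_force: [-0.7, -0.0, -0.0]
grip_width: 13.6
finger_force: 30.0
```

```bash
python3 - <<'E'
from h import *
o=get_obs(); print(o["moment"],o["contact_force"],o["grip_width"],o["finger_force"])
for n in("top","side"): cv2.imwrite(f"pics/{n}3.png",capture(n)[:,:,::-1])
c=cv2.imread("pics/side3.png")[80:240,260:420]; cv2.imwrite("pics/c3.png",cv2.resize(c,None,fx=3.7,fy=3.7,interpolation=cv2.INTER_CUBIC))
E
```

```text
[-0.02079343 -0.02162591 -0.07846158] [-0.65611541 -0.0211729  -0.03589326] 13.627407170499556 29.989247918128967
```

View pics/c3.png

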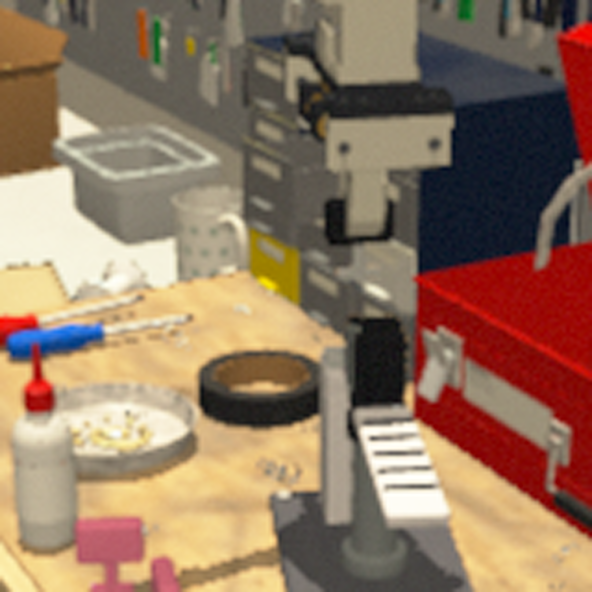

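Call:
arm_command:
  gripper: [10,10,10,10,10]
  dp:
    - [0.83,0.78,0]
    - [0.83,0.78,0]
    - [0.83,0.78,0]
    - [0.83,0.78,0]
    - [0.83,0.78,0]
  twist: [0,0,0,0,0]

```text
time: 12.85
tool_pos: [504.2, 197.4, 214.9]
tcp_rot: [3.142, -0.0, 2.797]
contact_force: [0.2, 0.6, -0.1]
grip_width: 13.6
finger_force: 30.0
```

Call:
arm_command:
  gripper: [10,10,10,10,10]
  dp:
    - [0.83,0.78,0]
    - [0.83,0.78,0]
    - [0.83,0.78,0.5]
    - [0,0,1]
    - [0,0,1]
  twist: [0,0,0,0,0]

```text
time: 13.48
tool_pos: [465.6, 273.2, 151.9]
tcp_rot: [3.141, 0.0, 2.798]
contact_force: [-0.1, 0.5, -1.0]
grip_width: 13.8
finger_force: 30.0
```

Call:
arm_command:
  gripper: [10,10,10,10,10]
  dp:
    - [0,0,1]
    - [0,0,1]
    - [0,0,1]
    - [0,0,0.5]
    - [0,0,0]
  twist: [0,0,0,0,0]

```text
time: 14.1
tool_pos: [465.5, 272.6, 64.4]
tcp_rot: [-3.141, -0.001, 2.797]
contact_force: [0.8, 0.3, -0.4]
grip_width: 13.7
finger_force: 30.0
```

Call:
arm_command:
  gripper: [10,10,10,10,10]
  dp:
    - [0,0,0.3]
    - [0,0,0.3]
    - [0,0,0.2]
    - [0,0,0]
    - [0,0,0]
  twist: [0,0,0,0,0]

```text
time: 14.72
tool_pos: [466.0, 272.8, 45.1]
tcp_rot: [3.141, 0.0, 2.797]
contact_force: [-0.8, 0.2, -0.8]
grip_width: 13.7
finger_force: 30.0
```

Down a few mm more until touch, then release.

Call:
arm_command:
  gripper: [10,10,10,10,10]
  dp:
    - [0,0,0.08]
    - [0,0,0.08]
    - [0,0,0]
    - [0,0,0]
    - [0,0,0]
  twist: [0,0,0,0,0]

```text
time: 15.35
tool_pos: [465.9, 272.8, 41.1]
tcp_rot: [3.141, 0.0, 2.797]
contact_force: [0.4, -0.2, -1.9]
grip_width: 13.5
finger_force: 30.0
```

Call:
arm_command:
  gripper: [20,30,50,70,80]
  dp:
    - [0,0,0]
    - [0,0,0]
    - [0,0,0]
    - [0,0,0]
    - [0,0,0]
  twist: [0,0,0,0,0]

```text
time: 15.98
tool_pos: [465.9, 272.7, 41.0]
tcp_rot: [3.141, 0.0, 2.797]
contact_force: [-0.6, 0.5, -0.2]
grip_width: 55.2
finger_force: 0.0
```

Call:
arm_command:
  gripper: [85,85,85,85,85]
  dp:
    - [0,0,-0.2]
    - [0,0,-0.5]
    - [0,0,-1]
    - [0,0,-1]
    - [0,0,-1]
  twist: [0,0,0,0,0]

```text
time: 16.6
tool_pos: [466.0, 272.8, 135.3]
tcp_rot: [3.141, 0.001, 2.797]
contact_force: [0.5, -0.1, 0.5]
grip_width: 85.0
finger_force: 0.0
```

Call:
arm_command:
  gripper: [85,85,85,85,85]
  dp:
    - [0,0,-1]
    - [0,0,-1]
    - [0,0,-1]
    - [0,0,-0.6]
    - [0,0,0]
  twist: [0,0,0,0,0]

```text
time: 17.23
tool_pos: [466.3, 272.9, 224.7]
tcp_rot: [3.14, 0.002, 2.797]
contact_force: [0.0, -0.6, -0.1]
grip_width: 85.2
finger_force: 0.0
```

```bash
python3 - <<'E'
from h import *
im=capture("side")[:,:,::-1];cv2.imwrite("pics/side4.png",im)
t=capture("top")[:,:,::-1]; cv2.imwrite("pics/top4.png",t)
c=cv2.resize(im[150:250,240:340],None,fx=4,fy=4,interpolation=cv2.INTER_CUBIC)
d=cv2.resize(t[140:240,290:390],None,fx=4,fy=4,interpolation=cv2.INTER_CUBIC)
cv2.imwrite("pics/c4.png",np.hstack([c,d]))
E
```

```text
(no output)
```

View pics/c4.png

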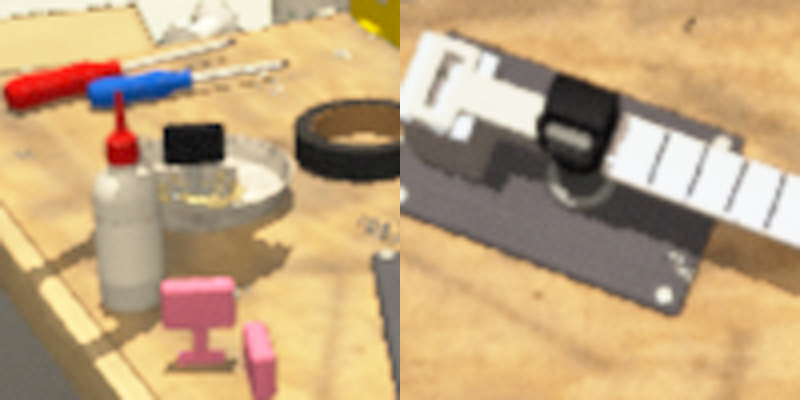

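The key stands upright in the dish, its head at about (288,186), with key_mid about 35 mm up, so the limits are met. The housing is empty and the mast is down. Next I'll go to the handle.

Call:
arm_command:
  gripper: [85,85,85,85,85]
  dp:
    - [-0.65,-0.95,0]
    - [-0.65,-0.95,0]
    - [-0.65,-0.95,0]
    - [-0.65,-0.95,0]
    - [-0.65,-0.95,0]
  twist: [0,0,0,0,0]

```text
time: 17.95
tool_pos: [501.8, 132.5, 222.2]
tcp_rot: [-3.141, -0.002, 2.797]
contact_force: [-0.4, 0.0, -0.2]
grip_width: 85.0
finger_force: 0.0
```

Call:
arm_command:
  gripper: [85,85,85,85,85]
  dp:
    - [-0.65,-0.95,0]
    - [-0.65,-0.95,0]
    - [-0.65,-0.95,0]
    - [-0.65,-0.95,0]
    - [-0.65,-0.95,0]
  twist: [0,0,0,0,0]

```text
time: 18.58
tool_pos: [538.1, -6.6, 222.1]
tcp_rot: [-3.141, -0.002, 2.797]
contact_force: [1.0, 0.9, 0.2]
grip_width: 85.2
finger_force: 0.0
```

Call:
arm_command:
  gripper: [85,85,85,85,85]
  dp:
    - [0,0,0]
    - [0,0,0]
    - [0,0,0]
    - [0,0,0]
    - [0,0,0]
  twist: [1,1,1,1,1]

```text
time: 19.2
tool_pos: [537.9, -5.7, 222.1]
tcp_rot: [-3.14, -0.002, 2.358]
contact_force: [0.1, 0.1, 0.3]
grip_width: 84.8
finger_force: 0.0
```

Call:
arm_command:
  gripper: [85,85,85,85,85]
  dp:
    - [0,0,0]
    - [0,0,0]
    - [0,0,0]
    - [0,0,0]
    - [0,0,0]
  twist: [1,1,1,1,1]

```text
time: 19.82
tool_pos: [537.9, -5.7, 222.1]
tcp_rot: [-3.139, -0.001, 1.921]
contact_force: [-0.5, 0.1, 0.1]
grip_width: 84.8
finger_force: 0.0
```

Call:
arm_command:
  gripper: [85,85,85,85,85]
  dp:
    - [0,0,0]
    - [0,0,0]
    - [0,0,0]
    - [0,0,0]
    - [0,0,0]
  twist: [1,1,1,1,1]

```text
time: 20.45
tool_pos: [537.9, -5.6, 222.1]
tcp_rot: [-3.139, -0.0, 1.485]
contact_force: [-0.3, -0.4, 0.5]
grip_width: 84.9
finger_force: 0.0
```

Call:
arm_command:
  gripper: [70,70,70,70,70]
  dp:
    - [0,0,0]
    - [0,0,0]
    - [0,0,0]
    - [0,0,0]
    - [0,0,0]
  twist: [1,1,1,0.6,0]

```text
time: 21.08
tool_pos: [538.0, -5.7, 222.3]
tcp_rot: [-3.139, 0.0, 1.174]
contact_force: [-0.3, -0.0, -0.2]
grip_width: 69.8
finger_force: 0.0
```

```bash
python3 - <<'E'
from h import *
o=get_obs(); print(o["tool_pos"],o["tcp_rot"])
a=np.array([569.3,69.8,0]); y=np.array([.386,.9225,0]); x=np.array([.9225,-.386,0]); m=a-80*y+[0,0,160]
# check handle: top view black blob in the frame before the arm came over
im=cv2.imread("pics/top4.png"); g=cv2.cvtColor(im,cv2.COLOR_BGR2GRAY); k=(g<38).astype(np.uint8); k[:,:325]=0;k[:,348:]=0;k[:155]=0;k[185:]=0
n,l,st,ce=cv2.connectedComponentsWithStats(k); i=1+st[1:,4].argmax(); print(st[i],ce[i])
for p in [(-16,-18,20),(16,-18,20),(16,18,20),(-16,18,20)]: print(p,proj("top",m+p[0]*x+p[1]*y+[0,0,p[2]]).round(1))
R0=R.from_euler("xyz",o["tcp_rot"]).as_matrix()
t=m+1.5*x+[0,0,-18]; print("delta tool/25",R0.T@(t-o["tool_pos"])/25)
E
```

```text
[538.02144644  -5.65492083 222.31267552] [-3.13942565e+00  4.80155308e-04  1.17423066e+00]
[325 164  19  20 113] [335.91150442 174.53982301]
(-16, -18, 20) [339.9 176.6]
(16, -18, 20) [345.6 162.3]
(16, 18, 20) [329.1 156.3]
(-16, 18, 20) [323.4 170.5]
delta tool/25 [0.06877616 0.05609758 3.21236035]
```

The predicted handle corners match the picture to within about 2 px, so I'll descend.

Call:
arm_command:
  gripper: [70,70,70,70,70]
  dp:
    - [0.07,0.06,0.8]
    - [0,0,0.8]
    - [0,0,0.8]
    - [0,0,0.6]
    - [0,0,0.2]
  twist: [0,0,0,0,0]

```text
time: 21.7
tool_pos: [540.0, -4.6, 142.3]
tcp_rot: [-3.14, 0.0, 1.174]
contact_force: [-1.2, 0.3, 0.1]
grip_width: 70.1
finger_force: 0.0
```

Call:
arm_command:
  gripper: [50,44,40,38,36]
  dp:
    - [0,0,0]
    - [0,0,0]
    - [0,0,0]
    - [0,0,0]
    - [0,0,0]
  twist: [0,0,0,0,0]

```text
time: 22.32
tool_pos: [540.1, -4.4, 143.6]
tcp_rot: [-3.141, -0.0, 1.174]
contact_force: [-3.4, 2.1, 2.6]
grip_width: 36.5
finger_force: 1.6
```

Call:
arm_command:
  gripper: [34,32,30,28,26]
  dp:
    - [0,0,0]
    - [0,0,0]
    - [0,0,0]
    - [0,0,0]
    - [0,0,0]
  twist: [0,0,0,0,0]

```text
time: 22.95
tool_pos: [541.3, -4.9, 143.5]
tcp_rot: [3.14, -0.0, 1.174]
contact_force: [2.3, -0.3, 1.2]
grip_width: 27.5
finger_force: 30.1
```

Call:
arm_command:
  gripper: [22,22,22,22,22]
  dp:
    - [0,0,-0.2]
    - [0,0,-0.4]
    - [0,0,-0.4]
    - [0,0,-0.4]
    - [0,0,-0.4]
  twist: [0,0,0,0,0]

```text
time: 23.58
tool_pos: [541.2, -4.9, 188.0]
tcp_rot: [3.141, -0.0, 1.174]
contact_force: [4.3, -0.1, -6.9]
grip_width: 27.6
finger_force: 30.0
```

Call:
arm_command:
  gripper: [22,22,22,22,22]
  dp:
    - [0,0,-0.3]
    - [0,0,-0.3]
    - [0,0,-0.3]
    - [0,0,-0.2]
    - [0,0,0]
  twist: [0,0,0,0,0]

```text
time: 24.2
tool_pos: [541.2, -4.9, 216.0]
tcp_rot: [3.14, -0.0, 1.174]
contact_force: [5.0, -1.3, -3.8]
grip_width: 28.1
finger_force: 30.0
```

The mast is past the first stop and the force is steady. I'll ease up to the second stop.

Call:
arm_command:
  gripper: [22,22,22,22,22]
  dp:
    - [0,0,-0.2]
    - [0,0,-0.2]
    - [0,0,-0.2]
    - [0,0,0]
    - [0,0,0]
  twist: [0,0,0,0,0]

```text
time: 24.82
tool_pos: [541.2, -4.9, 230.8]
tcp_rot: [3.14, -0.0, 1.174]
contact_force: [5.7, -0.4, -3.6]
grip_width: 27.5
finger_force: 30.0
```

Call:
arm_command:
  gripper: [22,22,22,22,22]
  dp:
    - [0,0,-0.06]
    - [0,0,-0.06]
    - [0,0,0]
    - [0,0,0]
    - [0,0,0]
  twist: [0,0,0,0,0]

```text
time: 25.45
tool_pos: [541.2, -4.9, 233.6]
tcp_rot: [3.141, -0.0, 1.174]
contact_force: [5.9, -0.7, -4.1]
grip_width: 27.3
finger_force: 30.0
```

Call:
arm_command:
  gripper: [22,22,22,22,22]
  dp:
    - [0,0,-0.04]
    - [0,0,-0.04]
    - [0,0,0]
    - [0,0,0]
    - [0,0,0]
  twist: [0,0,0,0,0]

```text
time: 26.08
tool_pos: [541.1, -4.9, 233.6]
tcp_rot: [-3.141, 0.0, 1.174]
contact_force: [9.8, -1.1, -16.2]
grip_width: 27.5
finger_force: 30.0
```

Call:
arm_command:
  gripper: [22,22,22,22,22]
  dp:
    - [0,0,-0.04]
    - [0,0,0]
    - [0,0,0]
    - [0,0,0]
    - [0,0,0]
  twist: [0,0,0,0,0]

```text
time: 26.7
tool_pos: [541.1, -4.9, 233.7]
tcp_rot: [-3.14, 0.0, 1.173]
contact_force: [11.2, -1.6, -21.7]
grip_width: 27.7
finger_force: 30.0
```

The second stop is reached: 90 mm of rise, and the force climbs with no further motion. I'll ease the push a little and check the key.

Call:
arm_command:
  gripper: [22,22,22,22,22]
  dp:
    - [0,0,0.04]
    - [0,0,0]
    - [0,0,0]
    - [0,0,0]
    - [0,0,0]
  twist: [0,0,0,0,0]

```text
time: 27.32
tool_pos: [541.1, -4.9, 233.6]
tcp_rot: [-3.141, 0.0, 1.174]
contact_force: [9.9, -0.6, -15.7]
grip_width: 27.8
finger_force: 30.0
```

```bash
python3 - <<'E'
from h import *
cv2.imwrite("pics/c5.png",cv2.resize(capture("side")[80:260,230:430,::-1],None,fx=3,fy=3))
E
```

```text
(no output)
```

View pics/c5.png

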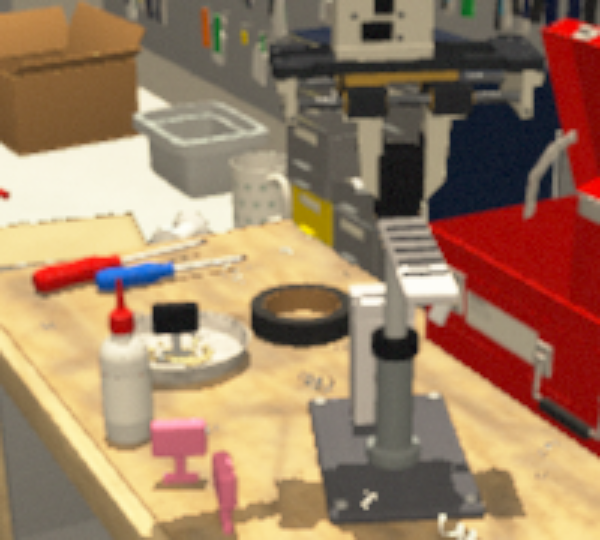

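The mast is held at its top, the key stands in the dish (head at about (288,186) in the full image), and the bystanders haven't moved.

```bash
python3 -c "
from plant import *
print(close_job())"
```

```text
the job is handed in; nothing more can be done
None
```

The job is handed in with the arm holding the lamp mast at its second stop, the key in the parts dish (standing upright, not lying flat), and the tape, oil bottle and brake pad left alone; no verdict came back.

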